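# Seat a turned puck in the corner nest of a gauge plate

## Task

Load the plain flat-topped puck into the corner nest of the gauge plate with your fingertips, without ever picking it up: push it back against the long rail, then slide it gently along, keeping it against the rail, until it sits fully home in the corner against the end stop, with the gauge stylus pressed in. Then push the keeper arm by its peg until it is fully shut behind the puck. Leave the other samples where they stand.

Things in the scene. Friction and masses are not known exactly. Their poses are not given: they have to be found in the camera images.
- puck_mid (a point): the plain solid aluminium puck to be loaded: a flat-topped round disc 48 mm in diameter and 26 mm high with no hole, about 0.1 kg, standing loose on the gauge plate's top; this point is its centre, 13 mm above its underside
- gauge_plate: the fixed grey steel plate, 190 mm (its x) by 320 mm (its y), its top 16 mm above the worktop. Origin: under the plate's centre, at worktop height; its own x points to the long rail (away from the robot), its y along the rail toward the nest, z up. Plate, rail and stop are ground smooth (friction about 0.25)
- rail_face (a point): middle of the long dark rail's working face, at plate x = +65, y = -33 mm, 7 mm above the plate's top; the face looks to the plate's -x, runs straight from y = -151 to +85 mm and stands 14 mm above the plate's top
- stop_face (a point): point of the dark end stop's working face that a puck at home touches, where the stylus comes out: plate x = +41, y = +90 mm, 12 mm above the plate's top; the face looks to the plate's -y, runs from x = +17 to +83 mm and is 22 mm high. Rail and stop make the corner nest
- nest (a point): where the puck's centre lies when it is fully home, touching both rail and end stop: x = +41, y = +66, z = +29 mm in the plate's frame (13 mm above the plate's top); its axes are those of the plate
- stylus (a joint): travel of the gauge head's small sprung stylus, in m: 0 when free, standing 4 mm out of the end stop's face 12 mm above the plate's top; 0.004 when a puck at home has pressed it flush. Its spring is very soft (under 0.1 N)
- keeper (a joint): angle of the keeper, rad: flat steel arm 68 mm long, 12 mm wide, 10 to 18 mm above the plate's top, on a pivot at plate x = -11, y = +73 mm. 0: wide open, arm points 105 degrees clockwise (from above) from the plate's x; it shuts anticlockwise to its limit 1.047 (45 degrees clockwise), across the nest's open side, about 2 mm clear of a puck at home. Stays where left; needs about 1 N at the peg
- keeper_peg (a point): middle of the upright black thumb peg on the keeper, 58 mm from the pivot: 12 mm in diameter, its top 44 mm and its foot 18 mm above the plate's top; this point is 31 mm above the plate's top
- stepped_sample: bystander: stepped round aluminium sample with a narrower neck, 43 mm in diameter, 34 mm high, loose on the plate beside the puck (which of the two stands nearer the nest varies); origin at the centre of its underside
- hollow_sample: bystander: hollow aluminium sample, 43 mm in diameter, 48 mm high, loose on the worktop to the left of the plate; origin at the centre of its underside
- tall_sample: bystander: tall necked aluminium sample, 45 mm in diameter, 62 mm high, loose on the worktop to the left of the plate; origin at the centre of its underside

How it is judged:
By the outcome, as a careful person would: the job done as asked, in the order asked, and still so for the second after the job is handed in, with the robot touching nothing.
It also fails if it takes over 58 s, if anything falls off the work surface, if the arm or the gripper's body presses on something with over 40 N, if the wrist force passes 120 N, or if a joint passes its speed limit or range.

## Robot

A 6-joint arm with a two-finger parallel gripper is mounted at the origin on a cart in front of the work surface, level with it; the furniture and walls round the work are solid. World frame = base frame: x ahead of the robot, y to its left, z up, the work surface at z = 0. Lengths are in mm, angles in rad, forces in N, time in s.
With the tool pointing down it reaches from about 275 to 725 mm from the base axis. Payload 5.6 kg.
Tool frame: the origin (TCP) lies on the centre line of the jaws, within the pads' length; the fingertips stand 14 mm ahead of it and the grasp point (between the pads) lies 5 mm behind it (arm.finger_overhang is the z of the fingertips in the tool frame, in mm); z points along the fingers, y is the line along which they close (so a half turn about z gives the same grasp; the last joint's range is limited). The gripper opens to 85 mm and grips with 20 to 120 N. Pads are 22 mm wide; open, the fingers measure 114 mm over their backs; the gripper's body (76 mm by 85 mm) begins 54 mm behind the grasp point. The pads swing forward as they close: fully open they stand 13 mm farther back than shut.
Start: joints at [-0.963, 0.255, 0.108, 0, -1.424, -0.285], TCP at [174.492, -521.58, 245.283] pointing down, gripper open.
Joint ranges: [-2.95, 2.95], [-1.21, 1.97], [-1.09, 1.5], [-2.87, 1.71], [-2.94, -0.07], [-3.05, 3.05]. Speed limits (rad/s): [2.57, 2.57, 3.14, 3.14, 3.14, 3.14].

## Interface

Orientations are given as a unit quaternion [w, x, y, z].
In Python, from bench import arm gives the robot as it stands.
- The arm moves only by the tool carry_out, never from a script. Its argument "moves" is a list of rows, each an object with "grip": the gripper's target within -1 to 1 (fully open at 1, half-way at 0, shut at -1); "dp": the shift along the tool's x, y, z in m, a list of three; "turn": the turn about the tool's z in rad. In form: [{"grip": grip, "dp": [tx, ty, tz], "turn": turn}, ...]. A call has 1 to 10 rows; each row is the pose to reach, as a shift and turn from the pose commanded when the call began, along the tool's axes at that moment; what a row does not reach only later rows make up. A row lasts 1/10 s, in which the tool goes at most 50 mm and 8.59 degrees, less where a joint would pass 70% of its speed; a pose out of reach is approached as far as the arm can. A call with a gripper value outside its range is refused whole. The fingers move at their own pace and stop on an object; "newtons" is the grip in N (left out, the last holds). Time passes only in rows, so rows that repeat a pose let the fingers close. It gives the time, the measured TCP pose, the force, the opening and the grip force at its end, in the units of the state.
- arm.get_state(): the state, without advancing time (a new reading comes with each control period).
- arm.camera(name): name is "scene" or "top" or "wrist"; returns the picture (400x640x3 uint8, red, green, blue); there is no depth.
- arm.camera_params(name): a dict with "fx", "fy", "cx", "cy" (pixels), "world_to_cam" (4x4, takes a point from world to camera coordinates). Camera axes: x right, y up, looking along -z (the intrinsics and any distortion apply to the point x, -y, -z); pixel columns grow to the right and rows downward; lengths in mm; the calibration is good to about 2 mm. The wrist camera is an equidistant fisheye: a pixel r from the principal point sees the ray r / f radians off the axis. A picture is of the moment at which its call begins: read the wrist's pose just before it. camera_params takes no time and is no camera call; for the wrist camera it gives the pose at the moment of the call.
- arm.sign_off(): hands the job in; it is judged then, once.
Trained networks look in the newest picture that a camera, given by its name, has taken for a name from the list of things; names that differ only in an ending like _2 or _b are one class to them, and where a whole thing is asked for, a point or a joint stands for the part that bears it (a point fixed in the world has none). Each returns a list of dicts, best first, with "p" (0 to 1); they miss things now and then, are a little off and sometimes report something else, mostly with a low value. They report only what shows in the picture. A call takes as long as a camera call.
- arm.recognise(target, camera): "box" ([left, top, right, bottom] in pixels, round what is visible of it).
- arm.masks_of(target, camera): "mask" (400x640 bool, what is visible of it) and "box" ([left, top, right, bottom] in pixels, round what is visible of it).
- arm.landmark_of(target, camera): "at" ([column, row] in pixels: a listed point, or the origin of a listed thing).
The state is a dict: "time": time; "joint_pos": joint angles; "joint_vel": joint speeds; "tau": joint torques, N m; "eef_pos": TCP position; "ee_rot": TCP orientation; "ft_force": force on the tool from outside, world axes, zero at the start; "moment": the same for the moment, N m; "width": finger opening in mm; "gripper_force": force on a finger pad.
Only numpy, scipy, OpenCV 4.12 (cv2) and the standard library are available. Lean on these libraries where they do the work, as an engineer would, in place of code of your own. Each camera call takes 0.05 s, during which the arm holds its last target. There are 200 camera calls.

## Working session

There is one attempt and no reset: what is moved stays moved. The work goes in short steps, Python scripts to look and compute and a tool call to move; the robot and the scene stay as the last step left them, time stands still between calls to the robot, and variables do not carry over. Pictures are saved under pics/ and viewed, at most 10 in all, crops included, and the job is handed in when it is done.

Besides the shell and the picture viewer there is one more tool, called after ">>>" by a JSON object that holds its "fn" and its "kwargs", one argument or row to a line. carry_out: Moves the arm, as the interface text tells. Its arguments: {"type":"object","properties":{"moves":{"type":"array","items":{"type":"object","properties":{"grip":{"type":"number"},"dp":{"type":"array","items":{"type":"number"}},"turn":{"type":"number"}}}},"newtons":{"type":"number"}},"required":["moves"]}

```bash
mkdir -p pics; cat > h.py <<'E'
import numpy as np, cv2
from bench import arm
def ray(cam,uv):
    P=arm.camera_params(cam);W=np.array(P["world_to_cam"]);R=W[:3,:3];c=-R.T@W[:3,3]
    x=(uv[0]-P["cx"])/P["fx"];y=(uv[1]-P["cy"])/P["fy"]
    if cam=="wrist":
        r=np.hypot(x,y);s=np.sin(r)/max(r,1e-9);d=np.array([x*s,-y*s,-np.cos(r)])
    else: d=np.array([x,-y,-1.])
    return c,R.T@d
def atz(cam,uv,z):
    c,d=ray(cam,uv);return c+d*(z-c[2])/d[2]
Z=dict(puck_mid=29,gauge_plate=0,rail_face=23,stop_face=28,nest=29,keeper_peg=47,stepped_sample=16,hollow_sample=0,tall_sample=0)
def look(cam,names=Z,save=None):
    im=arm.camera(cam)
    if save: cv2.imwrite("pics/"+save,im[:,:,::-1])
    for n in names:
        for r in arm.landmark_of(n,cam)[:2]:
            print(cam,n,round(r["p"],2),np.round(r["at"],1),np.round(atz(cam,r["at"],Z[n]),1))
E
python3 - <<'E'
from h import *
look("top",save="top.png"); look("scene",save="scene.png")
print(arm.get_state())
E
```

```text
top puck_mid 0.66 [380.6 206.2] [574.6  21.7  29. ]
top gauge_plate 0.57 [311.3 196.8] [604.4 172.1   0. ]
top rail_face 0.61 [327.2 163.1] [675.5 134.8  23. ]
top stop_face 0.58 [270.  183.4] [631.6 261.8  28. ]
top nest 0.74 [279.7 185.3] [626.6 240.6  29. ]
top nest 0.66 [346.5 215.8] [555.5  96.8  29. ]
top keeper_peg 0.57 [311.8 202.8] [583.1 171.2  47. ]
top stepped_sample 0.61 [343.4 212.5] [564.6 102.3  16. ]
top hollow_sample 0.94 [217.1 250.7] [489.2 382.6   0. ]
top tall_sample 0.72 [211.6 221.7] [553.8 395.5   0. ]
scene puck_mid 0.73 [359.8 181.3] [574.1  22.   29. ]
scene gauge_plate 0.87 [323.4 208.2] [594.8 155.9   0. ]
scene gauge_plate 0.61 [282.6 212.1] [665. 232.   0.]
scene rail_face 0.82 [302.6 190.3] [672.8 145.9  23. ]
scene stop_face 0.84 [282.9 210.6] [634.7 258.9  28. ]
scene stop_face 0.37 [290.5 206.7] [632.8 234.6  28. ]
scene nest 0.79 [289.3 205.5] [638.  233.3  29. ]
scene keeper_peg 0.57 [320.9 197.7] [579.9 182.4  47. ]
scene stepped_sample 0.74 [342.8 195.7] [577.   96.6  16. ]
scene hollow_sample 0.89 [295.9 273.5] [480.9 383.5  -0. ]
{'time': 1.0, 'joint_pos': array([-9.63379964e-01,  2.55090080e-01,  1.08199234e-01, -1.23607766e-05,
       -1.42387627e+00, -2.84655439e-01]), 'joint_vel': array([ 0.00140176,  0.00136103, -0.00112979,  0.00096207,  0.00058094,
        0.00059297]), 'tau': array([-9.11941406e-04, -3.86412871e+01,  2.38066363e+01,  5.36821201e+00,
       -6.62209204e-04, -7.29830361e-06]), 'eef_pos': array([ 174.50996391, -521.57933954,  245.28619675]), 'ee_rot': array([ 1.18165837e-05, -1.60679991e-01,  9.87006555e-01, -1.05395431e-05]), 'ft_force': array([-0.55160072,  0.37990618,  0.61118377]), 'moment': array([ 0.0162041 , -0.01470916, -0.0440948 ]), 'gripper_force': 0.0, 'width': 85.1212947836525}
```

```bash
python3 -c "
import cv2,numpy as np
a=cv2.imread('pics/top.png')[130:280,190:450];b=cv2.imread('pics/scene.png')[140:300,230:430]
cv2.imwrite('pics/c1.png',np.vstack([cv2.resize(a,(520,300),interpolation=2),cv2.resize(b,(375,300),interpolation=2)[:,:].copy() if 0 else cv2.copyMakeBorder(cv2.resize(b,(375,300),interpolation=2),0,0,0,145,0)]))"
```

```text
(no output)
```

View pics/c1.png

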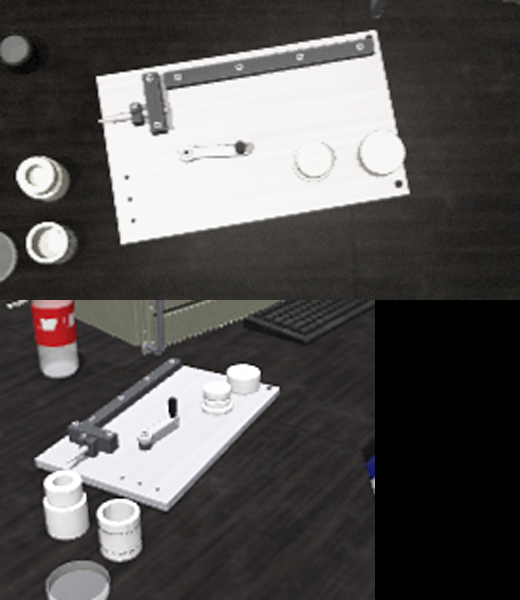

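The top view shows the rail along the top and the stop at upper left. The plain puck is at full-image (381,206) and the stepped sample is next to it at (346,210), nearer the nest. The keeper peg is at (311,203). Next I'll fit the plate pose.

```bash
cat >> h.py <<'E'
def plate2w(T,p):
    x0,y0,a=T;c,s=np.cos(a),np.sin(a);return np.array([x0+c*p[0]-s*p[1],y0+s*p[0]+c*p[1]])
def w2plate(T,p):
    x0,y0,a=T;c,s=np.cos(a),np.sin(a);d=np.array(p[:2])-[x0,y0];return np.array([c*d[0]+s*d[1],-s*d[0]+c*d[1]])
E
python3 - <<'E'
from h import *
from scipy.optimize import least_squares
im=arm.camera("top")
g=cv2.cvtColor(im,cv2.COLOR_RGB2GRAY)
r=arm.masks_of("gauge_plate","top");print([(q["p"],q["box"]) for q in r])
m=((g>150)*255).astype(np.uint8); n,l,s,_=cv2.connectedComponentsWithStats(m)
k=1+np.argmax(s[1:,4]); print(s[k])
c=max(cv2.findContours((l==k).astype(np.uint8),0,1)[0],key=cv2.contourArea)
pts=np.array([atz("top",p[0],16)[:2] for p in cv2.convexHull(c)],np.float32)
print("rect",cv2.minAreaRect(pts))
corn=np.array([atz("top",p,16)[:2] for p in [(378,145),(238.5,168),(250.5,251.5),(394.5,226.5)]])
mod=[(95,-160),(95,160),(-95,160),(-95,-160)]
T=least_squares(lambda T:np.ravel([plate2w(T,q)-w for q,w in zip(mod,corn)]),[600,150,.15]);print("corner fit",T.x,np.round(T.fun,1))
for n in ("puck_mid","stepped_sample","keeper_peg"):
  for r in arm.masks_of(n,"top")[:2]: print(n,r["p"],r["box"],r["mask"].sum(), np.argwhere(r["mask"]).mean(0)[::-1])
for n,w in dict(puck=(574.4,22),step=(570,99),peg=(581,177),nest=(632,237),stop=(633,260),rail=(674,140)).items(): print(n,w2plate(T.x,w))
E
```

```text
[(0.95, [235.5, 143.2, 393.8, 251.2])]
[  238   145   157   107 10848]
rect ((601.1416015625, 163.1929931640625), (189.23843383789062, 327.86993408203125), 8.42989730834961)
corner fit [6.00778986e+02 1.62327047e+02 1.43835916e-01] [ 1.1 -0.7  0.8  1.2 -0.9  0.4 -1.  -0.9]
puck_mid 0.59 [367.8, 196.7, 394.3, 219.4] 396 [379.7979798  206.84343434]
stepped_sample 0.73 [338.2, 202.2, 354.6, 220.0] 302 [345.40066225 210.45364238]
keeper_peg 0.48 [282.3, 199.5, 311.1, 213.0] 239 [295.71966527 205.19246862]
keeper_peg 0.41 [338.2, 200.4, 352.4, 221.1] 319 [345.68338558 210.57053292]
puck [ -46.2211259  -135.09677443]
step [-39.53847329 -58.26122176]
peg [-17.4715093  17.3565612]
nest [41.60226381 69.42660374]
stop [45.88876792 92.04575232]
rail [ 69.26452315 -32.59201911]
```

```bash
cat >> h.py <<'E'
from scipy.spatial.transform import Rotation as Ro
T0=(602,163.5,.145)
def st():
    s=arm.get_state();q=s["ee_rot"];R=Ro.from_quat([q[1],q[2],q[3],q[0]]).as_matrix()
    return s,R
def to(p,T=T0,z=None):
    "tool-frame shift (m) to plate xy p and world TCP z; also plate angle of tool x"
    s,R=st();w=np.r_[plate2w(T,p),z if z is not None else s["eef_pos"][2]]
    d=R.T@(w-s["eef_pos"])/1000
    print("to",p,z,"dp",np.round(d,4))
def where(T=T0):
    s,R=st();print("t",round(s["time"],2),"plate xy",np.round(w2plate(T,s["eef_pos"]),1),"z",round(s["eef_pos"][2],1),"toolx plate deg",round(np.degrees(np.arctan2(R[1,0],R[0,0])-T[2])%360,1),"F",np.round(s["ft_force"],1),"w",round(s["width"],1))
E
python3 - <<'E'
from h import *
where(); to((-110,-135),z=245); to((-110,-135),z=150)
E
```

```text
t 1.25 plate xy [-522.  -616.1] z 245.3 toolx plate deg 190.2 F [0.5 0.3 0. ] w 85.7
to (-110, -135) 245 dp [-4.906e-01  4.007e-01  3.000e-04]
to (-110, -135) 150 dp [-0.4906  0.4007  0.0953]
```

>>> {"fn": "carry_out", "kwargs": {
  "moves": [
    {"grip": -1,"dp": [-0.49,0.4,0],"turn": 0.178},
    {"grip": -1,"dp": [-0.49,0.4,0],"turn": 0.178},
    {"grip": -1,"dp": [-0.49,0.4,0],"turn": 0.178},
    {"grip": -1,"dp": [-0.49,0.4,0],"turn": 0.178},
    {"grip": -1,"dp": [-0.49,0.4,0],"turn": 0.178},
    {"grip": -1,"dp": [-0.49,0.4,0],"turn": 0.178},
    {"grip": -1,"dp": [-0.49,0.4,0],"turn": 0.178},
    {"grip": -1,"dp": [-0.49,0.4,0],"turn": 0.178},
    {"grip": -1,"dp": [-0.49,0.4,0],"turn": 0.178},
    {"grip": -1,"dp": [-0.49,0.4,0],"turn": 0.178}
  ]
}}

```text
time: 2.25
eef_pos: [439.9, -100.6, 245.8]
ee_rot: [0.001, -0.073, 0.997, -0.0]
ft_force: [0.3, -1.0, -0.7]
width: 0.1
gripper_force: 0.0
```

```bash
python3 - <<'E'
from h import *
where(); to((-110,-135),z=150)
E
```

```text
t 2.25 plate xy [-198.5 -237.9] z 245.8 toolx plate deg 180.0 F [ 0.3 -1.  -0.7] w 0.1
to (-110, -135) 150 dp [-0.0884  0.1029  0.0958]
```

>>> {"fn": "carry_out", "kwargs": {
  "moves": [
    {"grip": -1,"dp": [-0.088,0.103,0.095],"turn": 0},
    {"grip": -1,"dp": [-0.088,0.103,0.095],"turn": 0},
    {"grip": -1,"dp": [-0.088,0.103,0.095],"turn": 0},
    {"grip": -1,"dp": [-0.088,0.103,0.095],"turn": 0},
    {"grip": -1,"dp": [-0.088,0.103,0.095],"turn": 0},
    {"grip": -1,"dp": [-0.088,0.103,0.095],"turn": 0}
  ]
}}

```text
time: 2.85
eef_pos: [511.5, 11.6, 150.9]
ee_rot: [0.0, -0.073, 0.997, -0.0]
ft_force: [-0.4, -0.8, 0.4]
width: 0.1
gripper_force: 0.0
```

```bash
python3 - <<'E'
from h import *
where(); look("wrist",save="w1.png"); print(w2plate(T0,(0,0)))
E
```

```text
t 2.85 plate xy [-111.5 -137.2] z 150.9 toolx plate deg 180.0 F [-0.4 -0.8  0.4] w 0.1
wrist gauge_plate 0.67 [439.5 288.2] [602.2 162.7   0. ]
wrist stop_face 0.83 [510.6 322.2] [630.2 265.   28. ]
wrist nest 0.78 [489.4 325.7] [633.4 232.1  29. ]
wrist keeper_peg 0.73 [471.  298.9] [584.7 175.5  47. ]
wrist keeper_peg 0.36 [593.6 215.8] [479.3 315.6  47. ]
wrist stepped_sample 0.71 [396.1 263.4] [567.5  97.3  16. ]
wrist hollow_sample 0.75 [592.1 218.4] [490.8 377.1   0. ]
wrist tall_sample 0.94 [580.4 262.9] [555.4 387.1   0. ]
[-619.30706759  -74.79977292]
```

View pics/w1.png

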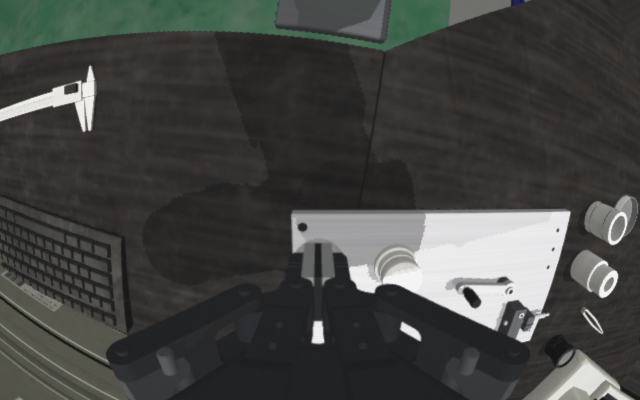

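The wrist view shows the shut fingers at (320,265). They hide the puck, and the stepped sample at (398,265) is well to the side. I'll descend behind the puck and push it to the rail.

>>> {"fn": "carry_out", "kwargs": {
  "moves": [
    {"grip": -1,"dp": [0,0.001,0.045],"turn": 0},
    {"grip": -1,"dp": [0,0.001,0.085],"turn": 0},
    {"grip": -1,"dp": [0,0.001,0.112],"turn": 0},
    {"grip": -1,"dp": [0,0.001,0.112],"turn": 0},
    {"grip": -1,"dp": [-0.015,0.001,0.112],"turn": 0},
    {"grip": -1,"dp": [-0.024,0.001,0.112],"turn": 0},
    {"grip": -1,"dp": [-0.032,0.001,0.112],"turn": 0},
    {"grip": -1,"dp": [-0.04,0.001,0.112],"turn": 0},
    {"grip": -1,"dp": [-0.048,0.001,0.112],"turn": 0},
    {"grip": -1,"dp": [-0.056,0.001,0.112],"turn": 0}
  ]
}}

```text
time: 4.35
eef_pos: [567.3, 21.2, 38.5]
ee_rot: [0.0, -0.072, 0.997, 0.0]
ft_force: [-0.1, -1.1, 0.6]
width: 0.2
gripper_force: 0.3
```

>>> {"fn": "carry_out", "kwargs": {
  "moves": [
    {"grip": -1,"dp": [-0.007,0,0],"turn": 0},
    {"grip": -1,"dp": [-0.014,0,0],"turn": 0},
    {"grip": -1,"dp": [-0.021,0,0],"turn": 0},
    {"grip": -1,"dp": [-0.028,0,0],"turn": 0},
    {"grip": -1,"dp": [-0.034,0,0],"turn": 0},
    {"grip": -1,"dp": [-0.04,0,0],"turn": 0},
    {"grip": -1,"dp": [-0.045,0,0],"turn": 0},
    {"grip": -1,"dp": [-0.05,0,0],"turn": 0}
  ]
}}

```text
time: 5.15
eef_pos: [616.5, 28.3, 38.2]
ee_rot: [-0.0, -0.072, 0.997, 0.0]
ft_force: [-0.2, -0.3, 0.1]
width: 0.1
gripper_force: 0.2
```

```bash
python3 - <<'E'
from h import *
where(); look("top",["puck_mid","stepped_sample"],save="t2.png");look("scene",["puck_mid"])
print(plate2w(T0,(41,-137)))
cv2.imwrite("pics/t2c.png",cv2.resize(cv2.imread("pics/t2.png")[130:260,220:420],(800,520),interpolation=2))
E
```

```text
t 5.15 plate xy [  -5.2 -135.8] z 38.2 toolx plate deg 180.0 F [-0.2 -0.3  0.1] w 0.1
scene puck_mid 0.57 [332.9 177.1] [649.4  44.1  29. ]
[662.36520501  33.86188051]
```

View pics/t2c.png

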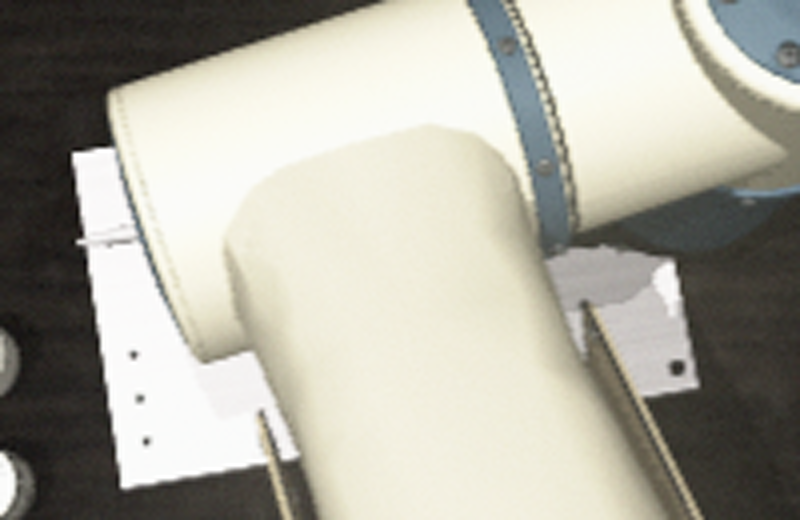

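The top view is blocked by the arm. The scene landmark puts the puck at plate x≈30, so it still has 11 mm to go. I'll continue slowly.

>>> {"fn": "carry_out", "kwargs": {
  "moves": [
    {"grip": -1,"dp": [-0.003,0,0],"turn": 0},
    {"grip": -1,"dp": [-0.006,0,0],"turn": 0},
    {"grip": -1,"dp": [-0.008,0,0],"turn": 0},
    {"grip": -1,"dp": [-0.01,0,0],"turn": 0}
  ]
}}

```text
time: 5.8
eef_pos: [626.2, 29.7, 38.3]
ee_rot: [-0.0, -0.072, 0.997, -0.0]
ft_force: [-1.8, 0.0, 0.5]
width: 0.1
gripper_force: 0.3
```

>>> {"fn": "carry_out", "kwargs": {
  "moves": [
    {"grip": -1,"dp": [-0.001,0,0],"turn": 0},
    {"grip": -1,"dp": [-0.002,0,0],"turn": 0}
  ]
}}

```text
time: 6.0
eef_pos: [628.1, 30.0, 38.3]
ee_rot: [-0.0, -0.072, 0.997, -0.0]
ft_force: [-0.8, -0.5, 1.3]
width: 0.2
gripper_force: 0.4
```

```bash
python3 - <<'E'
from h import *
where(); look("scene",["puck_mid","stepped_sample"],save="s2.png")
r=arm.masks_of("puck_mid","scene");print([(q["p"],q["box"]) for q in r[:2]])
cv2.imwrite("pics/s2c.png",cv2.resize(cv2.imread("pics/s2.png")[140:240,260:400],(700,500),interpolation=2))
E
```

```text
t 6.0 plate xy [   6.6 -135.9] z 38.3 toolx plate deg 180.0 F [-0.8 -0.5  1.3] w 0.2
scene puck_mid 0.61 [330.5 175.1] [662.9  37.7  29. ]
scene stepped_sample 0.52 [343.6 200.3] [560.9 115.3  16. ]
[(0.66, [305.2, 191.9, 323.4, 215.9]), (0.57, [324.8, 169.1, 340.6, 181.5])]
```

View pics/s2c.png

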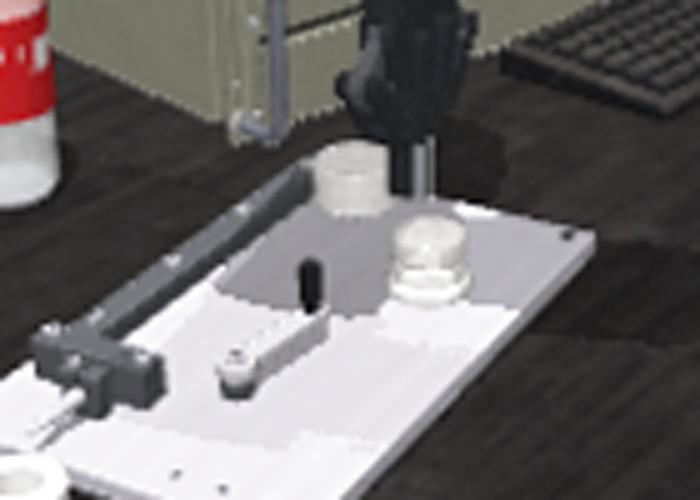

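The puck is beside the rail's far end, at crop (350,175). I'll creep until contact shows in the force.

>>> {"fn": "carry_out", "kwargs": {
  "moves": [
    {"grip": -1,"dp": [-0.001,0,0],"turn": 0},
    {"grip": -1,"dp": [-0.002,0,0],"turn": 0}
  ]
}}

```text
time: 6.4
eef_pos: [628.4, 30.0, 38.2]
ee_rot: [-0.002, -0.072, 0.997, -0.0]
ft_force: [-7.7, -0.8, 6.0]
width: -0.0
gripper_force: 4.1
```

>>> {"fn": "carry_out", "kwargs": {
  "moves": [
    {"grip": -1,"dp": [-0.001,0,0],"turn": 0},
    {"grip": -1,"dp": [-0.0015,0,0],"turn": 0}
  ]
}}

```text
time: 6.6
eef_pos: [628.6, 30.0, 38.2]
ee_rot: [-0.003, -0.072, 0.997, -0.0]
ft_force: [-11.2, -1.3, 8.8]
width: -0.1
gripper_force: 5.8
```

>>> {"fn": "carry_out", "kwargs": {
  "moves": [
    {"grip": -1,"dp": [0.01,0,0],"turn": 0},
    {"grip": -1,"dp": [0.03,0,0],"turn": 0},
    {"grip": -1,"dp": [0.03,0,-0.04],"turn": 0},
    {"grip": -1,"dp": [0.03,-0.03,-0.05],"turn": 0.1},
    {"grip": -1,"dp": [0.03,-0.054,-0.05],"turn": 0.25},
    {"grip": -1,"dp": [0.015,-0.054,-0.05],"turn": 0.35},
    {"grip": -1,"dp": [-0.017,-0.054,-0.05],"turn": 0.35},
    {"grip": -1,"dp": [-0.017,-0.054,-0.05],"turn": 0.35}
  ]
}}

```text
time: 7.4
eef_pos: [658.7, -20.3, 87.7]
ee_rot: [0.001, 0.102, 0.995, 0.0]
ft_force: [-0.2, 0.4, -0.7]
width: 0.3
gripper_force: 0.0
```

```bash
python3 - <<'E'
from h import *
where(); look("scene",["puck_mid","stepped_sample"]); look("top",["puck_mid"])
print(w2plate(T0,atz("scene",(330.5,175.1),29)[:2]))
to((27,-190),z=38)
E
```

```text
t 7.4 plate xy [  29.6 -190.1] z 87.7 toolx plate deg 159.9 F [-0.2  0.4 -0.7] w 0.3
scene puck_mid 0.81 [331.3 176.1] [657.   41.6  29. ]
scene stepped_sample 0.81 [343. 199.] [566.2 110.7  16. ]
[  42.08398803 -133.30331979]
to (27, -190) 38 dp [-0.0006 -0.0001  0.0504]
```

>>> {"fn": "carry_out", "kwargs": {
  "moves": [
    {"grip": -1,"dp": [0,0,0.03],"turn": 0},
    {"grip": -1,"dp": [0,0,0.05],"turn": 0},
    {"grip": -1,"dp": [0,0,0.05],"turn": 0},
    {"grip": -1,"dp": [0.0034,0.0094,0.05],"turn": 0},
    {"grip": -1,"dp": [0.0062,0.0169,0.05],"turn": 0},
    {"grip": -1,"dp": [0.0082,0.0226,0.05],"turn": 0},
    {"grip": -1,"dp": [0.0103,0.0282,0.05],"turn": 0},
    {"grip": -1,"dp": [0.0123,0.0338,0.05],"turn": 0},
    {"grip": -1,"dp": [0.0144,0.0395,0.05],"turn": 0},
    {"grip": -1,"dp": [0.0171,0.047,0.05],"turn": 0}
  ]
}}

```text
time: 8.65
eef_pos: [648.9, 29.4, 38.5]
ee_rot: [0.0, 0.103, 0.995, -0.0]
ft_force: [-1.1, -2.1, 1.7]
width: 0.0
gripper_force: 0.9
```

```bash
python3 - <<'E'
from h import *
where(); look("scene",["puck_mid"]); print(arm.get_state()["ft_force"])
E
```

```text
t 8.65 plate xy [  27.1 -139.5] z 38.5 toolx plate deg 159.9 F [-1.1 -2.1  1.7] w 0.0
scene puck_mid 0.61 [325.8 179.8] [654.8  69.4  29. ]
[-0.49661884 -0.66585034 -0.03293271]
```

Contact made and the puck follows along the rail.

>>> {"fn": "carry_out", "kwargs": {
  "moves": [
    {"grip": -1,"dp": [0.0027,0.0075,0],"turn": 0},
    {"grip": -1,"dp": [0.0055,0.015,0],"turn": 0},
    {"grip": -1,"dp": [0.0082,0.0226,0],"turn": 0},
    {"grip": -1,"dp": [0.0109,0.0301,0],"turn": 0},
    {"grip": -1,"dp": [0.0137,0.0376,0],"turn": 0},
    {"grip": -1,"dp": [0.0164,0.0451,0],"turn": 0},
    {"grip": -1,"dp": [0.0192,0.0526,0],"turn": 0},
    {"grip": -1,"dp": [0.0219,0.0602,0],"turn": 0},
    {"grip": -1,"dp": [0.0246,0.0677,0],"turn": 0},
    {"grip": -1,"dp": [0.0274,0.0752,0],"turn": 0}
  ]
}}

```text
time: 9.75
eef_pos: [637.4, 109.0, 38.3]
ee_rot: [-0.0, 0.102, 0.995, 0.0]
ft_force: [-1.0, -0.3, 1.0]
width: -0.2
gripper_force: 0.5
```

>>> {"fn": "carry_out", "kwargs": {
  "moves": [
    {"grip": -1,"dp": [0.0027,0.0075,0],"turn": 0},
    {"grip": -1,"dp": [0.0055,0.015,0],"turn": 0},
    {"grip": -1,"dp": [0.0082,0.0226,0],"turn": 0},
    {"grip": -1,"dp": [0.0109,0.0301,0],"turn": 0},
    {"grip": -1,"dp": [0.0137,0.0376,0],"turn": 0},
    {"grip": -1,"dp": [0.0164,0.0451,0],"turn": 0},
    {"grip": -1,"dp": [0.0182,0.05,0],"turn": 0},
    {"grip": -1,"dp": [0.0198,0.0545,0],"turn": 0}
  ]
}}

```text
time: 10.55
eef_pos: [629.1, 166.2, 38.3]
ee_rot: [-0.0, 0.102, 0.995, 0.0]
ft_force: [-1.0, -1.6, 0.1]
width: -0.1
gripper_force: 0.5
```

```bash
python3 - <<'E'
from h import *
where(); look("scene",["puck_mid","nest","stop_face","stepped_sample","keeper_peg"],save="s3.png")
cv2.imwrite("pics/s3c.png",cv2.resize(cv2.imread("pics/s3.png")[140:240,260:400],(700,500),interpolation=2))
E
```

```text
t 10.55 plate xy [27.2 -1.2] z 38.3 toolx plate deg 159.9 F [-1.  -1.6  0.1] w -0.1
scene puck_mid 0.56 [296.4 203.5] [630.7 215.7  29. ]
scene nest 0.81 [289.7 207.5] [630.5 239.8  29. ]
scene stop_face 0.72 [281.6 210.5] [637.5 260.4  28. ]
scene stepped_sample 0.81 [342.3 198.7] [568.5 110.4  16. ]
scene stepped_sample 0.65 [295.6 269.8] [475.2 389.2  16. ]
scene keeper_peg 0.5 [321.5 196.9] [581.3 178.4  47. ]
```

View pics/s3c.png

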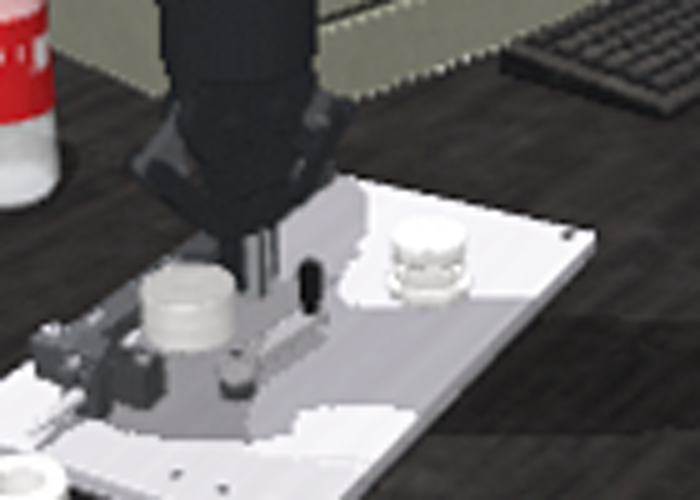

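The puck is on the rail at crop (190,305), about 30 mm short of the stop. Stepped sample undisturbed at crop (430,260).

>>> {"fn": "carry_out", "kwargs": {
  "moves": [
    {"grip": -1,"dp": [0.0017,0.0047,0],"turn": 0},
    {"grip": -1,"dp": [0.0034,0.0094,0],"turn": 0},
    {"grip": -1,"dp": [0.0051,0.0141,0],"turn": 0},
    {"grip": -1,"dp": [0.0068,0.0188,0],"turn": 0},
    {"grip": -1,"dp": [0.0079,0.0216,0],"turn": 0},
    {"grip": -1,"dp": [0.0086,0.0235,0],"turn": 0}
  ]
}}

```text
time: 11.45
eef_pos: [625.5, 190.9, 38.3]
ee_rot: [-0.0, 0.102, 0.995, -0.0]
ft_force: [-0.5, -1.0, 0.9]
width: 0.0
gripper_force: 0.5
```

>>> {"fn": "carry_out", "kwargs": {
  "moves": [
    {"grip": -1,"dp": [0.0005,0.0014,0],"turn": 0},
    {"grip": -1,"dp": [0.001,0.0028,0],"turn": 0},
    {"grip": -1,"dp": [0.001,0.0028,0],"turn": 0}
  ]
}}

```text
time: 11.75
eef_pos: [625.2, 193.5, 38.3]
ee_rot: [0.0, 0.102, 0.995, 0.0]
ft_force: [-0.9, -0.2, -0.0]
width: 0.4
gripper_force: 0.1
```

>>> {"fn": "carry_out", "kwargs": {
  "moves": [
    {"grip": -1,"dp": [0.0005,0.0014,0],"turn": 0},
    {"grip": -1,"dp": [0.0007,0.0019,0],"turn": 0},
    {"grip": -1,"dp": [0.0007,0.0019,0],"turn": 0}
  ]
}}

```text
time: 12.05
eef_pos: [624.9, 195.4, 38.3]
ee_rot: [-0.0, 0.102, 0.995, 0.0]
ft_force: [-0.3, 0.6, -0.5]
width: 0.0
gripper_force: 0.3
```

>>> {"fn": "carry_out", "kwargs": {
  "moves": [
    {"grip": -1,"dp": [0.0005,0.0014,0],"turn": 0},
    {"grip": -1,"dp": [0.0007,0.0019,0],"turn": 0},
    {"grip": -1,"dp": [0.0007,0.0019,0],"turn": 0}
  ]
}}

```text
time: 12.35
eef_pos: [624.5, 197.5, 38.3]
ee_rot: [-0.0, 0.102, 0.995, 0.0]
ft_force: [-0.7, -0.0, 0.9]
width: 0.1
gripper_force: 0.3
```

>>> {"fn": "carry_out", "kwargs": {
  "moves": [
    {"grip": -1,"dp": [0.0005,0.0014,0],"turn": 0},
    {"grip": -1,"dp": [0.0005,0.0014,0],"turn": 0}
  ]
}}

```text
time: 12.55
eef_pos: [624.4, 198.6, 38.3]
ee_rot: [-0.0, 0.102, 0.995, -0.0]
ft_force: [-0.5, -1.3, 1.0]
width: -0.1
gripper_force: 1.1
```

>>> {"fn": "carry_out", "kwargs": {
  "moves": [
    {"grip": -1,"dp": [0.0005,0.0014,0],"turn": 0},
    {"grip": -1,"dp": [0.0005,0.0014,0],"turn": 0}
  ]
}}

```text
time: 12.75
eef_pos: [624.0, 198.9, 38.4]
ee_rot: [-0.0, 0.102, 0.995, -0.001]
ft_force: [-0.9, -5.6, 0.9]
width: 0.1
gripper_force: 3.0
```

>>> {"fn": "carry_out", "kwargs": {
  "moves": [
    {"grip": -1,"dp": [0.0005,0.0014,0],"turn": 0},
    {"grip": -1,"dp": [0.0005,0.0014,0],"turn": 0}
  ]
}}

```text
time: 12.95
eef_pos: [623.5, 199.0, 38.4]
ee_rot: [-0.001, 0.103, 0.995, -0.002]
ft_force: [-0.3, -10.3, 2.2]
width: -0.5
gripper_force: 4.8
```

Home contact at about 10 N. I'll bias toward the rail a little, then back straight off and check.

>>> {"fn": "carry_out", "kwargs": {
  "moves": [
    {"grip": -1,"dp": [-0.0014,0,0],"turn": 0},
    {"grip": -1,"dp": [-0.0028,0,0],"turn": 0},
    {"grip": -1,"dp": [-0.0035,0,0],"turn": 0}
  ]
}}

```text
time: 13.25
eef_pos: [625.3, 198.7, 37.9]
ee_rot: [-0.002, 0.103, 0.995, -0.002]
ft_force: [-6.1, -7.6, 4.5]
width: 0.3
gripper_force: 4.3
```

>>> {"fn": "carry_out", "kwargs": {
  "moves": [
    {"grip": -1,"dp": [0,-0.005,0],"turn": 0},
    {"grip": -1,"dp": [0,-0.015,0],"turn": 0},
    {"grip": -1,"dp": [0,-0.02,-0.03],"turn": 0},
    {"grip": -1,"dp": [0,-0.02,-0.08],"turn": 0},
    {"grip": -1,"dp": [0.05,-0.05,-0.1],"turn": 0},
    {"grip": -1,"dp": [0.1,-0.09,-0.1],"turn": 0},
    {"grip": -1,"dp": [0.14,-0.11,-0.1],"turn": 0},
    {"grip": -1,"dp": [0.16,-0.12,-0.1],"turn": 0},
    {"grip": -1,"dp": [0.16,-0.12,-0.1],"turn": 0},
    {"grip": -1,"dp": [0.16,-0.12,-0.1],"turn": 0}
  ]
}}

```text
time: 14.25
eef_pos: [446.0, 116.1, 139.2]
ee_rot: [0.001, 0.102, 0.995, 0.001]
ft_force: [1.3, -0.3, 1.1]
width: -0.1
gripper_force: 0.0
```

```bash
python3 - <<'E'
from h import *
where(); look("scene",["puck_mid","keeper_peg"],save="s4.png");look("top",["puck_mid","keeper_peg"],save="t4.png");look("wrist",["puck_mid","keeper_peg","nest"],save="w4.png")
f=lambda n,a,b,c,d,w,h:cv2.resize(cv2.imread("pics/"+n)[a:b,c:d],(w,h),interpolation=2)
cv2.imwrite("pics/c4.png",np.hstack([f("s4.png",180,240,260,340,400,300),f("t4.png",150,225,240,340,400,300)]))
E
```

```text
t 14.25 plate xy [-161.2  -24.3] z 139.2 toolx plate deg 160.0 F [ 1.3 -0.3  1.1] w -0.1
scene puck_mid 0.73 [289.3 205. ] [639.6 231.5  29. ]
scene keeper_peg 0.62 [317.9 197.7] [585.8 186.7  47. ]
top puck_mid 0.9 [282.7 185.6] [625.8 234.   29. ]
top puck_mid 0.34 [313.9 193.5] [606.5 166.2  29. ]
top keeper_peg 0.53 [312.9 207.9] [572.1 169.1  47. ]
wrist keeper_peg 0.88 [409.2 332.4] [581.4 176.1  47. ]
wrist keeper_peg 0.41 [321.1 319.7] [545.4  98.9  47. ]
```

View pics/c4.png

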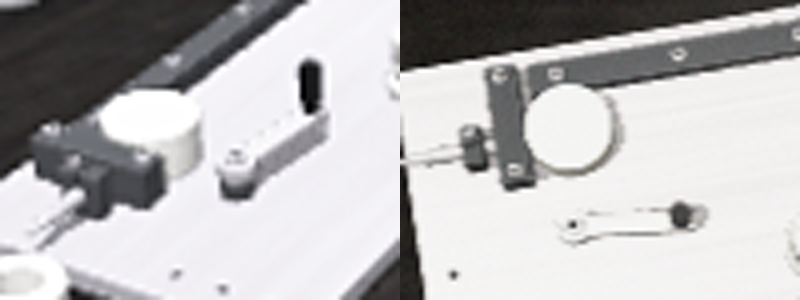

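View pics/w4.png

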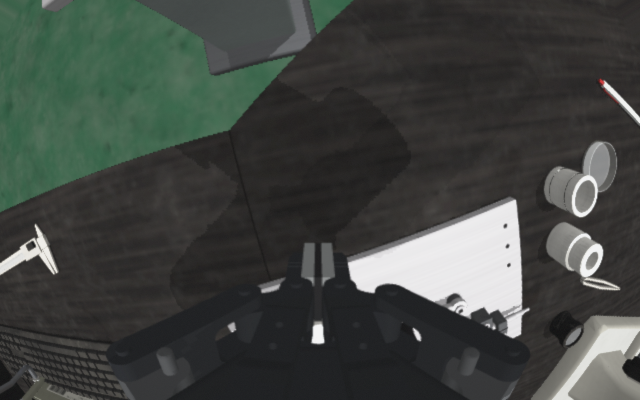

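The puck sits in the corner touching both rail (top crop, y≈85) and stop (crop x≈527), and the stylus tip is hidden behind it. The keeper is still open, with its peg at top crop (683,214).

```bash
python3 - <<'E'
from h import *
for uv,z in (((283.2,206.5),34),((310.7,203.5),60),((581.4,0),0)): print(w2plate(T0,atz("top",uv,z)))
print("wrist peg plate",w2plate(T0,(581.4,176.1)),w2plate(T0,(584.7,175.5)))
where();to((-55,2),z=120)
E
```

```text
[-12.97199162  72.31903388]
[-20.69551847  13.11266416]
[ 374.14335423 -727.75864144]
wrist peg plate [-18.56321705  15.44431847] [-15.38454302  14.3737899 ]
t 14.75 plate xy [-160.7  -24.3] z 138.1 toolx plate deg 159.9 F [-0.1  0.5  0.1] w 0.3
to (-55, 2) 120 dp [-0.0903  0.0609  0.0181]
```

>>> {"fn": "carry_out", "kwargs": {
  "moves": [
    {"grip": -1,"dp": [-0.04,0.03,0.01],"turn": -0.15},
    {"grip": -1,"dp": [-0.09,0.061,0.018],"turn": -0.3},
    {"grip": -1,"dp": [-0.09,0.061,0.018],"turn": -0.45},
    {"grip": -1,"dp": [-0.09,0.061,0.018],"turn": -0.6},
    {"grip": -1,"dp": [-0.09,0.061,0.018],"turn": -0.7},
    {"grip": -1,"dp": [-0.09,0.061,0.05],"turn": -0.7},
    {"grip": -1,"dp": [-0.09,0.061,0.078],"turn": -0.7},
    {"grip": -1,"dp": [-0.09,0.061,0.078],"turn": -0.7}
  ]
}}

```text
time: 15.55
eef_pos: [544.1, 156.4, 56.3]
ee_rot: [-0.004, -0.244, 0.97, -0.001]
ft_force: [-0.6, -0.8, -0.4]
width: 0.5
gripper_force: 0.0
```

```bash
python3 - <<'E'
from h import *
where()
for a in (-95,-88,-80,-72,-65,-58,-51,-45,-42):
    t=np.radians(a); to(tuple(np.round([-11+58*np.cos(t)-16,73+58*np.sin(t)-5.8],1)),z=60)
E
```

```text
t 15.55 plate xy [-58.3   1.3] z 56.3 toolx plate deg 200.0 F [-0.6 -0.8 -0.4] w 0.5
to (np.float64(-32.1), np.float64(9.4)) 60 dp [-0.0274 -0.0013 -0.0039]
to (np.float64(-25.0), np.float64(9.2)) 60 dp [-0.034 -0.004 -0.004]
to (np.float64(-16.9), np.float64(10.1)) 60 dp [-0.0419 -0.0059 -0.004 ]
to (np.float64(-9.1), np.float64(12.0)) 60 dp [-0.0499 -0.0068 -0.0041]
to (np.float64(-2.5), np.float64(14.6)) 60 dp [-0.057  -0.0066 -0.0042]
to (np.float64(3.7), np.float64(18.0)) 60 dp [-0.064  -0.0055 -0.0042]
to (np.float64(9.5), np.float64(22.1)) 60 dp [-0.0708 -0.0036 -0.0043]
to (np.float64(14.0), np.float64(26.2)) 60 dp [-0.0764 -0.0013 -0.0043]
to (np.float64(16.1), np.float64(28.4)) 60 dp [-0.0792  0.     -0.0043]
```

>>> {"fn": "carry_out", "kwargs": {
  "moves": [
    {"grip": -1,"dp": [-0.01,0,0],"turn": 0},
    {"grip": -1,"dp": [-0.018,-0.001,0],"turn": 0},
    {"grip": -1,"dp": [-0.024,-0.001,0],"turn": 0},
    {"grip": -1,"dp": [-0.031,-0.004,0],"turn": 0},
    {"grip": -1,"dp": [-0.039,-0.006,0],"turn": 0},
    {"grip": -1,"dp": [-0.047,-0.007,0],"turn": 0},
    {"grip": -1,"dp": [-0.054,-0.0065,0],"turn": 0},
    {"grip": -1,"dp": [-0.061,-0.0055,0],"turn": 0},
    {"grip": -1,"dp": [-0.067,-0.004,0],"turn": 0},
    {"grip": -1,"dp": [-0.07,-0.003,0],"turn": 0}
  ]
}}

```text
time: 16.55
eef_pos: [610.3, 188.7, 60.2]
ee_rot: [0.0, -0.245, 0.97, 0.0]
ft_force: [0.1, -1.3, -0.5]
width: 0.3
gripper_force: 0.3
```

>>> {"fn": "carry_out", "kwargs": {
  "moves": [
    {"grip": -1,"dp": [-0.0015,0.001,0],"turn": 0},
    {"grip": -1,"dp": [-0.002,0.001,0],"turn": 0}
  ]
}}

```text
time: 16.75
eef_pos: [611.0, 190.3, 60.2]
ee_rot: [-0.0, -0.245, 0.97, 0.0]
ft_force: [-0.7, 0.2, -0.4]
width: -0.4
gripper_force: 0.3
```

```bash
python3 - <<'E'
from h import *
where(); look("scene",["puck_mid","keeper_peg"],save="s5.png")
cv2.imwrite("pics/c5.png",cv2.resize(cv2.imread("pics/s5.png")[170:240,260:360],(700,490),interpolation=2))
E
```

```text
t 16.75 plate xy [12.8 25.2] z 60.2 toolx plate deg 200.1 F [-0.7  0.2 -0.4] w -0.4
scene puck_mid 0.7 [288.3 209.5] [626.7 248.7  29. ]
scene keeper_peg 0.53 [299.9 196.3] [625.5 207.2  47. ]
```

View pics/c5.png

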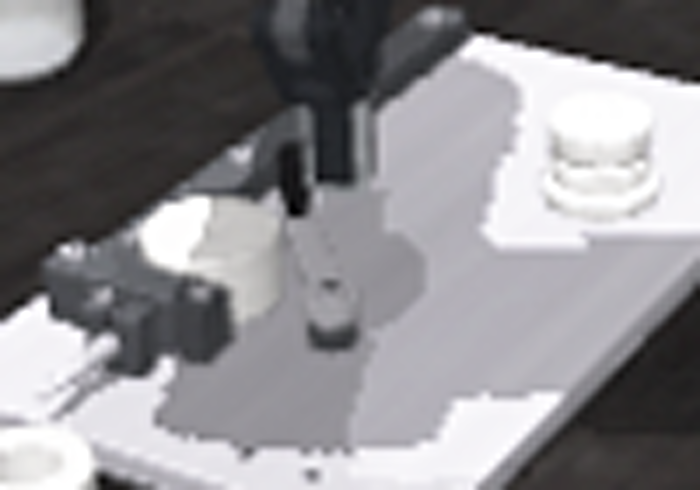

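The keeper now lies close behind the puck, with the peg at crop (293,180). I'll creep to its limit.

>>> {"fn": "carry_out", "kwargs": {
  "moves": [
    {"grip": -1,"dp": [-0.0009,0.0004,0],"turn": 0},
    {"grip": -1,"dp": [-0.0018,0.0008,0],"turn": 0},
    {"grip": -1,"dp": [-0.0018,0.0008,0],"turn": 0}
  ]
}}

```text
time: 17.2
eef_pos: [611.7, 190.8, 60.2]
ee_rot: [-0.001, -0.245, 0.97, -0.0]
ft_force: [-2.5, -3.0, 1.6]
width: 0.1
gripper_force: 2.1
```

>>> {"fn": "carry_out", "kwargs": {
  "moves": [
    {"grip": -1,"dp": [-0.0009,0.0004,0],"turn": 0},
    {"grip": -1,"dp": [-0.0018,0.0008,0],"turn": 0},
    {"grip": -1,"dp": [-0.0018,0.0008,0],"turn": 0}
  ]
}}

```text
time: 17.5
eef_pos: [611.7, 191.3, 59.8]
ee_rot: [-0.003, -0.245, 0.97, -0.001]
ft_force: [-5.7, -6.0, 4.7]
width: 0.4
gripper_force: 4.1
```

The arm reached its limit at the predicted position. Retreat and check.

>>> {"fn": "carry_out", "kwargs": {
  "moves": [
    {"grip": -1,"dp": [0.006,-0.003,0],"turn": 0},
    {"grip": -1,"dp": [0.018,-0.009,0],"turn": 0},
    {"grip": -1,"dp": [0.025,-0.012,-0.03],"turn": 0},
    {"grip": -1,"dp": [0.03,-0.012,-0.08],"turn": 0},
    {"grip": -1,"dp": [0.08,-0.02,-0.12],"turn": 0},
    {"grip": -1,"dp": [0.13,-0.04,-0.12],"turn": 0},
    {"grip": -1,"dp": [0.17,-0.06,-0.12],"turn": 0},
    {"grip": -1,"dp": [0.19,-0.06,-0.12],"turn": 0},
    {"grip": -1,"dp": [0.19,-0.06,-0.12],"turn": 0},
    {"grip": -1,"dp": [0.19,-0.06,-0.12],"turn": 0}
  ]
}}

```text
time: 18.5
eef_pos: [475.4, 50.2, 181.2]
ee_rot: [0.002, -0.245, 0.97, 0.0]
ft_force: [0.2, 0.7, -0.5]
width: 0.3
gripper_force: 0.0
```

```bash
python3 - <<'E'
from h import *
where(); look("scene",["puck_mid","keeper_peg"],save="s6.png");look("top",["puck_mid","keeper_peg","stepped_sample"],save="t6.png")
f=lambda n,a,b,c,d,w,h:cv2.resize(cv2.imread("pics/"+n)[a:b,c:d],(w,h),interpolation=2)
cv2.imwrite("pics/c6.png",np.hstack([f("s6.png",180,240,260,340,400,300),f("t6.png",150,225,240,340,400,300)]))
E
```

```text
t 18.5 plate xy [-141.7  -93.8] z 181.2 toolx plate deg 200.0 F [ 0.2  0.7 -0.5] w 0.3
scene puck_mid 0.79 [288.4 205.6] [639.4 235.   29. ]
scene keeper_peg 0.5 [300.3 195.9] [626.1 205.1  47. ]
top puck_mid 0.91 [282.2 180.8] [636.5 234.9  29. ]
top keeper_peg 0.67 [301.4 186.1] [620.  192.6  47. ]
top stepped_sample 0.6 [346.7 210.6] [568.7  94.8  16. ]
```

View pics/c6.png

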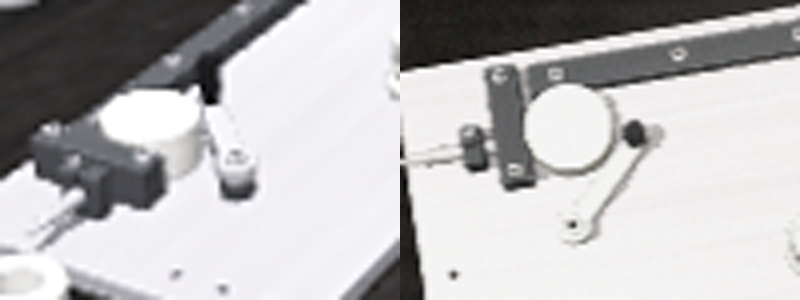

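The puck is unmoved in the corner at top crop (570,128). The keeper is shut across it, with the peg at crop (635,133).

```bash
python3 -c "
from bench import arm
print(arm.sign_off())"
```

```text
the job is handed in; nothing more can be done
None
```

I slid the puck along the rail into the corner nest against the end stop, then pushed the keeper by its peg to its limit, and handed the job in at about 18.6 s of the 58 s; the stylus was hidden behind the puck, so I infer it is pressed in from the 10 N stop contact, and the stepped sample stayed put, as I believe the other two did, though I didn't recheck them at the end.

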